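# Lock the shaker carriage with its transport pin

## Task

Lock the shaker for transport: take the red-headed locking pin out of the storage block, put it down through the slot in the shaker's steel cover and feel for the hole in the carriage hidden below, sliding the tip along the slot until it drops in, then seat it fully home with its collar flat on the cover and let go. Work gently: the pin must never press on the shaker with more than 30 N. Leave the blue-headed plug in its socket, and the beaker, jar and brass weight where they stand.

Things in the scene. Friction and masses are not known exactly. Their poses are not given: they have to be found in the camera images.
- pin: locking pin, 120 g: steel shaft 12 mm across, 50 mm long, its lowest 2.5 mm tapering to 9 mm at the tip; above it a steel collar 32 mm across, 4 mm thick; above that an upright red round grip 22 mm across, 44 mm tall. Origin at the tip, z up towards the grip. It starts upright in one of the block's sockets, collar on the block, tip 6 mm above the bench, about 1.5 mm play all round
- plug: blanking plug that stays where it is: same collar and grip as the pin but the grip is blue and the shaft only 30 mm long. Origin at its tip, z up. It stands in the block's other socket.
- block: fixed aluminium storage block, 56 (x) by 140 (y) by 56 mm tall, origin at the centre of its underside; two upright sockets, 15 mm across, at y = -38 mm and +38 mm, x = 0. Pin and plug may be either way round.
- shaker: fixed linear shaker: white case with 5 mm steel cover, 120 (x) by 270 (y) by 70 mm tall, origin at the centre of its underside; grey motor box, 50 mm tall, on its +x side. Inside, hidden, is the carriage, held fast by a brake (it does not move); its flat top lies at z = 38 mm under the whole slot. Pin tip at z = 38 mm: collar 18 mm above the cover; fully home: collar on the cover, tip at z = 20 mm
- slot (a point): middle of the slot in the shaker's cover, level with the cover's top (z = 70 mm over the underside), axes as the shaker's. The slot is 20 mm wide (x), 106 mm long (y). The carriage below has one upright hole, 14 mm across with 1 mm chamfer, 28 mm deep, on the slot's centre line (x = 0) but at an unknown place that cannot be seen, from y = -38 to +38 mm
- shutter (a joint): black spring shutter that closes the slot from below: a 1.5 mm flap hinged along the slot's +x edge; 0 = closed, about 1.5 rad = hanging open. The entering pin pushes it down with less than 1 N, and it then leans lightly on the pin's side
- beaker: glass beaker, 72 mm across, 90 mm tall, origin under its centre; bystander
- weight: brass weight with a knob, 48 mm across, 64 mm tall, origin under its centre; bystander
- jar: white plastic jar with black lid, 60 mm across, 70 mm tall, origin under its centre; bystander
Things that resemble listed ones, but are neither listed nor needed, are in the scene too. What is meant by the block is not black, and is the smaller of those in its own colour. What is shaped like the pin but purple is not meant.

How it is judged:
On the way, in this order (a step that is already met when the one before it is completed fails the run):
1. the pin has been lifted clear of the storage block (z of pin in the frame of block above 0.06 m), for 0.1 s.
2. the pin's tip is through the slot, below the cover and the shutter (z of pin in the frame of shaker below 0.05 m and x of pin in the frame of shaker between -0.015 and 0.015 m and y of pin in the frame of shaker between -0.055 and 0.055 m), for 0.1 s.
At the end, for the whole second after the job is handed in: pin in the carriage hole: tip 15 to 22.5 mm above the shaker's underside (collar within 2.5 mm of the cover), within 6 mm of the slot's centre line and 42 mm of its middle, upright within 0.12 rad, at rest, released; plug within 10 mm and beaker, jar, weight within 20 mm of where they stood (z of pin in the frame of shaker between 0.015 and 0.0225 m and x of pin in the frame of shaker between -0.006 and 0.006 m and y of pin in the frame of shaker between -0.042 and 0.042 m and angle between pin's own z axis and vertical below 0.12 rad and linear speed of pin below 0.02 m/s and contact force between pin and the fingers below 0.05 N and distance of plug from where it was at the start of the episode below 0.01 m and distance of each of beaker, weight, jar from where it was at the start of the episode below 0.02 m); the robot touches nothing.
It fails at once if the pin presses on the shaker (cover, shutter or carriage) with more than 30 N (contact force between pin and shaker above 30 N).
It fails at once if the blue plug is pulled out or moved more than 10 mm (distance of plug from where it was at the start of the episode above 0.01 m).
It fails at once if the beaker, jar or weight is moved more than 20 mm (distance of any of beaker, weight, jar from where it was at the start of the episode above 0.02 m).
It also fails if it takes over 72 s, if anything falls off the work surface, if the arm or the gripper's body presses on something with over 40 N, if the wrist force passes 120 N, or if a joint passes its speed limit or range.

## Robot

A 6-joint arm with a two-finger parallel gripper is mounted at the origin on the work surface. World frame = base frame: x ahead of the robot, y to its left, z up, the work surface at z = 0. Lengths are in m, angles in rad, forces in N, time in s.
With the tool pointing down it reaches from about 0.275 to 0.825 m from the base axis. Payload 4.9 kg.
Tool frame: the origin (TCP) lies between the finger pads; the fingertips stand robot.tip_extent ahead of it and the grasp point (between the pads) lies 3 mm ahead of it (robot.tip_extent is the distance from the TCP to the fingertips, in m); y points along the fingers, x is the direction in which the jaws open and shut, and the axes are right-handed (so a half turn about y gives the same grasp; the last joint's range is limited). The gripper opens to 85 mm and grips with 20 to 120 N. Pads are 22 mm wide; open, the fingers measure 114 mm over their backs; the gripper's body (76 mm by 85 mm) begins 54 mm behind the grasp point. The pads swing forward as they close: fully open they stand 13 mm farther back than shut.
Start: joints at [-1.37, 0.326, -0.193, 1.052, 0, 1.437], TCP at [0.181, -0.519, 0.229] pointing down, gripper open.
Joint ranges: [-2.65, 2.65], [-0.97, 1.79], [-1.3, 1.35], [-1.93, 2.1], [-1.47, 1.37], [-3.14, 3.14]. Speed limits (rad/s): [2.57, 2.57, 3.14, 3.14, 3.14, 3.14].

## Interface

Orientations are given as a unit quaternion [w, x, y, z].
In Python, from plant import robot, capture, camera_params, order, nets gives the robot as it stands. The module is installed in compiled form; this text tells all that it offers.
- The arm moves only by the tool drive_tool, never from a script. Its arguments are lists of equal length, an entry for each row: "dp": the shift along the tool's x, y, z in mm, a list of three; "dr": the turn, a rotation vector about the tool's x, y, z in rad, a list of three. In form: {"dp": [[tx, ty, tz], ...], "dr": [[ax, ay, az], ...]}. A call has 1 to 12 rows; each row shifts and turns the commanded pose from where the row before left it, along the tool's axes as they then stand; what a row does not reach is not made up. A row lasts 1/10 s, in which the tool goes at most 50 mm and 8.59 degrees, less where a joint would pass 70% of its speed; a pose out of reach is approached as far as the arm can. A call with a gripper value outside its range is refused whole. "gripper" is the opening, from -1 (shut) to 1 (fully open), set as the call begins (left out, the last holds). The fingers move at their own pace and stop on an object; "newtons" is the grip in N (left out, the last holds). Time passes only in rows, so rows that do not move let the fingers close. It gives the time, the measured TCP pose, the force and the opening at its end, in the units of the state.
- robot.read_state(): the state, without advancing time (a new reading comes with each control period).
- capture(name): name is "scene" or "top" or "wrist"; returns (picture, depth): 480x640x3 uint8, red, green, blue; 480x640 float32, m along the optical axis (not along the pixel's ray), 0 where there is no reading.
- camera_params(name): a dict with "K" (3x3 intrinsics, pixels), "cam_to_world" (4x4, takes a point from camera to world coordinates); the wrist camera has in their place "mount" (4x4, takes a point from camera to tool coordinates, whose origin is the TCP and whose axes are the tool frame's). Camera axes: x right, y up, looking along -z (the intrinsics and any distortion apply to the point x, -y, -z); pixel columns grow to the right and rows downward; lengths in m; the calibration is good to about 2 mm. A picture is of the moment at which its call begins: read the wrist's pose just before it. camera_params takes no time and is no camera call.
- order.finish_job(): hands the job in, once; it reports no verdict.
Trained networks look in the newest picture that a camera, given by its name, has taken for a name from the list of things; names that differ only in an ending like _2 or _b are one class to them, and where a whole thing is asked for, a point or a joint stands for the part that bears it (a point fixed in the world has none). Each returns a list of dicts, best first, with "confidence" (0 to 1); they miss things now and then, are a little off and sometimes report something else, mostly with a low value. They report only what shows in the picture. A call takes as long as a camera call. They do not tell look-alikes from the thing itself.
- nets.masks_of(label, camera): "pixels" (480x640 bool, what is visible of it) and "location" ([column, row] in pixels, amid what is visible of it).
The state is a dict: "time_s": time; "qpos": joint angles; "qvel": joint speeds; "tau": joint torques, N m; "tcp_pos": TCP position; "ee_rot": TCP orientation; "force": force on the tool from outside, world axes, zero at the start; "moment": the same for the moment, N m; "finger_gap": finger opening in m.
Only numpy, scipy, OpenCV 4.12 (cv2) and the standard library are available. Lean on these libraries where they do the work, as an engineer would, in place of code of your own. Each camera call takes 0.05 s, during which the arm holds its last target. There are 200 camera calls.

## Working session

There is one attempt and no reset: what is moved stays moved. The work goes in short steps, Python scripts to look and compute and a tool call to move; the robot and the scene stay as the last step left them, time stands still between calls to the robot, and variables do not carry over. Pictures are saved under pics/ and viewed, about 8 in all and at most 12, crops included, and the job is handed in when it is done.

Besides the shell and the picture viewer there is one more tool, called after "Emit:" as a command line: name --argument value ..., lists and objects as JSON in quotes. drive_tool: Moves the arm, as the interface text tells. Its arguments: {"type":"object","properties":{"dp":{"type":"array","items":{"type":"array","items":{"type":"number"}}},"dr":{"type":"array","items":{"type":"array","items":{"type":"number"}}},"gripper":{"type":"number"},"newtons":{"type":"number"}},"required":["dp","dr"]}

```bash
mkdir -p pics
cat > h.py <<'E'
import numpy as np, cv2
from plant import robot, capture, camera_params, order, nets
def save(n,img): cv2.imwrite('pics/'+n+'.png',cv2.cvtColor(img,cv2.COLOR_RGB2BGR))
def Rq(q):
    from scipy.spatial.transform import Rotation as R
    return R.from_quat([q[1],q[2],q[3],q[0]]).as_matrix()
def cam(name,st=None):
    p=camera_params(name); K=np.array(p['K'])
    if 'mount' in p:
        T=np.eye(4);T[:3,:3]=Rq(st['ee_rot']);T[:3,3]=st['tcp_pos'];return K,T@np.array(p['mount']),p
    return K,np.array(p['cam_to_world']),p
def cloud(d,K,T):
    v,u=np.mgrid[:480,:640]
    P=np.stack([(u-K[0,2])/K[0,0]*d,-(v-K[1,2])/K[1,1]*d,-d],-1)
    return P@T[:3,:3].T+T[:3,3]
E
python3 - <<'E'
from h import *
s=robot.read_state();print(s['tcp_pos'],s['ee_rot'],s['time_s'],robot.tip_extent,s['finger_gap'])
for c in ['scene','top']:
    im,d=capture(c);save(c,im);K,T,p=cam(c);np.save(c+'.npy',d);print(c,p.keys(),K.tolist(),T.round(3).tolist())
    W=cloud(d,K,T)
    for l in ['pin','plug','block','shaker','slot','shutter','beaker','weight','jar']:
        for r in nets.masks_of(l,c):
            m=r['pixels']&(d>0);Q=W[m]
            print(l,round(r['confidence'],2),np.round(r['location']),m.sum(),np.median(Q,0).round(3),np.percentile(Q,2,0).round(3),np.percentile(Q,98,0).round(3))
E
```

```text
[ 0.1806192  -0.51885516  0.22866864] [ 0.57675466 -0.57587551  0.41016714 -0.40924856] 0.0 0.022 0.08519585928464704
scene dict_keys(['K', 'cam_to_world']) [[548.3844862019146, 0.0, 318.165273279503], [0.0, 548.3844862019146, 236.2651199912766], [0.0, 0.0, 1.0]] [[-0.477, -0.692, 0.542, 1.057], [0.879, -0.384, 0.283, 0.263], [0.012, 0.611, 0.791, 0.897], [0.0, 0.0, 0.0, 1.0]]
pin 0.71 [515. 306.] 447 [0.461 0.34  0.065] [ 0.436  0.328 -0.   ] [0.469 0.354 0.099]
pin 0.57 [465. 282.] 406 [0.466 0.252 0.077] [0.378 0.238 0.   ] [0.475 0.265 0.105]
plug 0.58 [429. 269.] 367 [0.474 0.177 0.079] [0.455 0.161 0.054] [0.482 0.189 0.105]
block 0.82 [452. 225.] 2721 [0.326 0.184 0.053] [0.278 0.116 0.003] [0.338 0.249 0.058]
block 0.79 [442. 292.] 2697 [0.485 0.215 0.053] [0.436 0.147 0.002] [0.497 0.281 0.058]
block 0.76 [350. 192.] 5222 [ 0.365 -0.031  0.077] [ 0.3   -0.138  0.004] [0.391 0.06  0.082]
shaker 0.58 [260. 277.] 12497 [ 0.617 -0.08   0.068] [ 0.509 -0.225  0.005] [0.702 0.029 0.072]
slot 0.67 [259. 276.] 12459 [ 0.617 -0.08   0.068] [ 0.509 -0.225  0.007] [0.702 0.029 0.072]
s
[... 1496 characters left out ...]
069] [ 0.498 -0.228  0.03 ] [0.688 0.021 0.074]
slot 0.7 [338. 203.] 7058 [ 0.594 -0.088  0.069] [ 0.498 -0.23   0.033] [0.688 0.02  0.074]
slot 0.19 [472. 252.] 677 [ 0.475 -0.393  0.067] [ 0.448 -0.427 -0.001] [ 0.504 -0.373  0.074]
shutter 0.83 [351. 211.] 345 [ 0.588 -0.104  0.065] [ 0.566 -0.15   0.061] [ 0.612 -0.056  0.069]
beaker 0.93 [253. 167.] 827 [0.703 0.134 0.044] [0.658 0.097 0.001] [0.723 0.161 0.092]
weight 0.61 [470. 206.] 383 [ 0.586 -0.39   0.044] [ 0.566 -0.416  0.006] [ 0.61  -0.374  0.064]
weight 0.37 [217. 268.] 1170 [0.459 0.208 0.056] [0.43  0.145 0.015] [0.491 0.281 0.061]
jar 0.77 [472. 252.] 609 [ 0.476 -0.393  0.068] [ 0.45  -0.423  0.016] [ 0.502 -0.373  0.074]
```

View pics/scene.png

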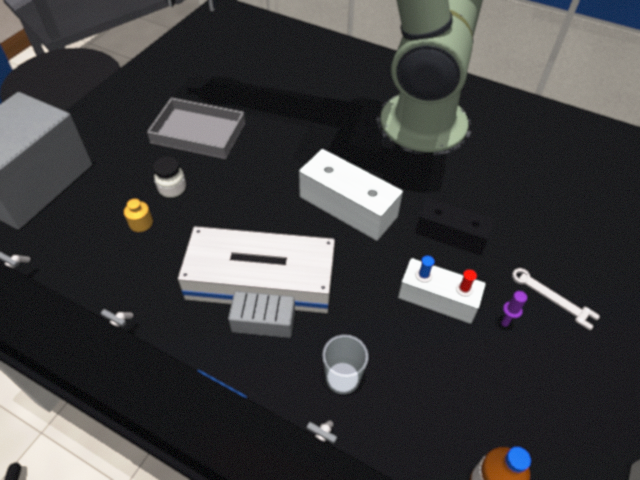

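View pics/top.png

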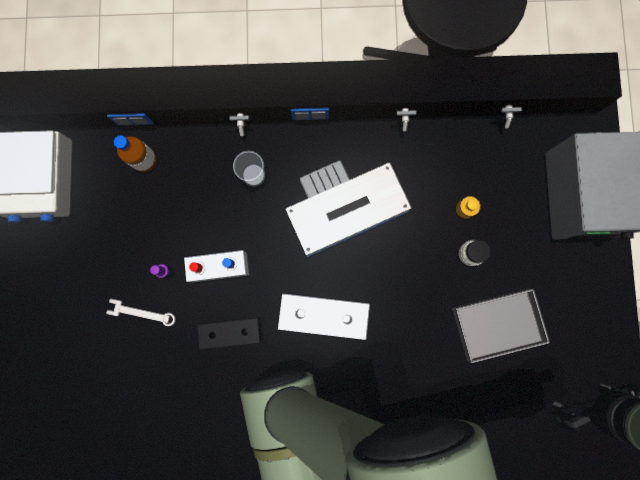

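Red pin at scene (468,282), blue plug at (427,268) in the small white block; the large white block (350,190), the black block and the purple pin are decoys. The slot is at scene (259,259). Next I'll plan a close look over the pin.

```bash
cat >> h.py <<'E'
def plan(pos,xdir=None):
    """total tool-frame shift (mm) before turning; then turn about tool z (vertical tool) to bring tool x along xdir (mod pi)"""
    s=robot.read_state();R=Rq(s['ee_rot'])
    print('t',s['time_s'],'tcp',s['tcp_pos'].round(4),'x',R[:,0].round(3),'z',R[:,2].round(3),'q',np.round(s['qpos'],2),'F',np.round(s['force'],2))
    print('dp tool mm',(R.T@(np.array(pos)-s['tcp_pos'])*1000).round(1))
    if xdir is not None:
        x=R.T@np.array([*xdir,0]);a=np.arctan2(x[1],x[0]);a=(a+np.pi/2)%np.pi-np.pi/2;print('turn tool z',a)
def shutter_fit(c,st=None):
    im,d=capture(c);K,T,p=cam(c,st)
    return im,d,K,T
E
python3 - <<'E'
from h import *
plan([0.458,0.250,0.25],[1,0.08])
print(np.array(camera_params('wrist')['mount']).round(3).tolist(),np.array(camera_params('wrist')['K']).round(1).tolist())
E
```

```text
t 1.0 tcp [ 0.1807 -0.5195  0.2295] x [ 0.329 -0.944  0.   ] z [0.944 0.329 0.   ] q [-1.37  0.33 -0.19  1.05  0.    1.44] F [-1.06  0.1   0.59]
dp tool mm [-635.7  -20.5  514.7]
turn tool z 8.197752976091266e-05
[[1.0, -0.001, 0.001, -0.0], [0.001, 0.264, -0.965, -0.144], [0.001, 0.965, 0.264, 0.066], [0.0, 0.0, 0.0, 1.0]] [[361.3, 0.0, 321.5], [0.0, 361.3, 242.9], [0.0, 0.0, 1.0]]
```

Emit:
drive_tool --dp '[[-30, -2, 24], [-30, -2, 24], [-30, -2, 24], [-30, -2, 24], [-30, -2, 24], [-30, -2, 24], [-30, -2, 24], [-30, -2, 24], [-30, -2, 24], [-30, -2, 24], [-30, 0, 24], [-30, 0, 24]]' --dr '[[0, 0, 0], [0, 0, 0], [0, 0, 0], [0, 0, 0], [0, 0, 0], [0, 0, 0], [0, 0, 0], [0, 0, 0], [0, 0, 0], [0, 0, 0], [0, 0, 0], [0, 0, 0]]' --gripper 0.4 --newtons 50

```text
time_s: 2.2
tcp_pos: [0.3348, -0.0834, 0.2499]
ee_rot: [0.576, -0.576, 0.409, -0.41]
force: [1.3, -0.1, -0.5]
finger_gap: 0.0595
```

Emit:
drive_tool --dp '[[-31, 0, 25], [-31, 0, 25], [-31, 0, 25], [-31, 0, 25], [-31, 0, 25], [-31, 0, 25], [-31, 0, 25], [-31, 0, 25], [-28, 0, 26], [0, 0, 0]]' --dr '[[0, 0, 0], [0, 0, 0], [0, 0, 0], [0, 0, 0], [0, 0, 0], [0, 0, 0], [0, 0, 0], [0, 0, 0], [0, 0, 0], [0, 0, 0]]'

```text
time_s: 3.2
tcp_pos: [0.4611, 0.2471, 0.2491]
ee_rot: [0.581, -0.577, 0.407, -0.404]
force: [-0.6, -0.3, -0.9]
finger_gap: 0.0595
```

Emit:
drive_tool --dp '[[0, 0, 0], [0, 0, 0], [0, 0, 0], [0, 0, 0], [0, 0, 0], [0, 0, 0], [0, 0, 0], [0, 0, 0], [0, 0, 0], [0, 0, 0], [0, 0, 0], [0, 0, 0]]' --dr '[[0, -0.13, 0], [0, -0.13, 0], [0, -0.13, 0], [0, -0.13, 0], [0, -0.13, 0], [0, -0.13, 0], [0, -0.13, 0], [0, -0.13, 0], [0, -0.13, 0], [0, -0.145, 0], [0, 0, 0], [0, 0, 0]]'

```text
time_s: 4.4
tcp_pos: [0.4592, 0.2435, 0.2496]
ee_rot: [0.708, -0.705, -0.029, 0.031]
force: [1.0, -1.1, 0.2]
finger_gap: 0.06
```

```bash
sed -i "s/a=np.arctan2(x\[1\],x\[0\])/a=np.arctan2(-x[2],x[0])/; s/turn tool z'/turn tool y'/" h.py
python3 - <<'E'
from h import *
s=robot.read_state();im,d=capture('wrist');save('w1',im);K,T,p=cam('wrist',s);W=cloud(d,K,T)
for l in ['pin','plug','block']:
    for r in nets.masks_of(l,'wrist'):
        m=r['pixels']&(d>0);Q=W[m];z=Q[:,2];t=Q[z>z.max()-.006] if len(Q) else Q
        hi=Q[(z>.075)&(z<.12)]
        print(l,round(r['confidence'],2),np.round(r['location']),m.sum(),np.median(Q,0).round(4),z.max().round(3),np.median(hi[hi[:,2]>.1],0).round(4),len(hi))
        hsel=(W[...,2]>.098)&(W[...,2]<.115)&r['pixels']
        if hsel.sum()>5:
            q=W[hsel];print('  top centre',((q.max(0)+q.min(0))/2).round(4),(q.max(0)-q.min(0)).round(4))
plan([0.458,0.25,0.25],[1,0.08]); print(s['finger_gap'])
E
```

```text
pin 0.79 [327. 109.] 1046 [0.4539 0.34   0.0971] 0.1 [0.4599 0.3486 0.1001] 679
  top centre [0.4539 0.3425 0.0991] [0.0207 0.0201 0.0021]
pin 0.63 [323. 211.] 970 [0.4581 0.2573 0.1025] 0.106 [0.4583 0.2535 0.1037] 624
  top centre [0.4585 0.2532 0.1018] [0.0209 0.0207 0.0076]
plug 0.57 [325. 289.] 1030 [0.4655 0.184  0.0903] 0.106 [0.4658 0.1787 0.1036] 652
  top centre [0.4658 0.1777 0.102 ] [0.019  0.0212 0.0076]
block 0.64 [321. 238.] 6346 [0.4604 0.2225 0.0557] 0.104 [0.4558 0.2445 0.1031] 25
  top centre [0.4584 0.2466 0.1029] [0.0198 0.008  0.0031]
block 0.62 [166. 255.] 10244 [0.3115 0.1924 0.0554] 0.268 [nan nan nan] 0
block 0.56 [171. 428.] 1724 [0.3216 0.0097 0.0792] 0.342 [nan nan nan] 1092
t 4.6 tcp [0.4593 0.2439 0.2495] x [ 0.996  0.087 -0.001] z [-0.087  0.996  0.005] q [ 0.34  0.26 -0.24  1.08  0.01  1.83] F [ 1.13 -0.2   0.19]
dp tool mm [-0.8 -0.5  6.2]
turn tool y 0.007212792517323319
0.059964408234460274
  return _methods._mean(a, axis=axis, dtype=dtype,
  ret = um.true_divide(
```

View pics/w1.png

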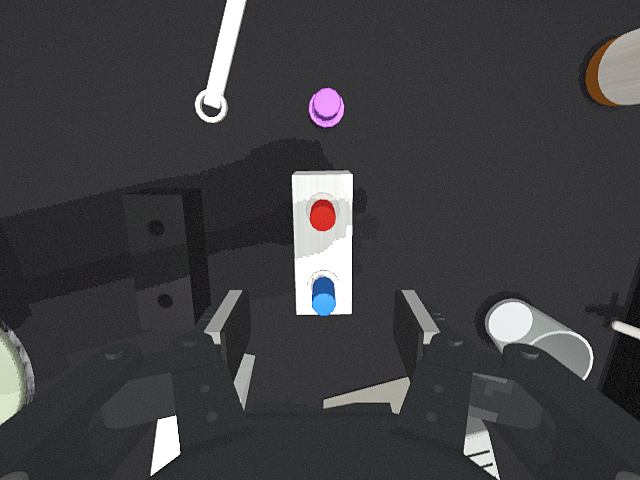

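Red pin at (323,215) and plug at (323,300), positions consistent with the other cameras. Descending along the grip.

Emit:
drive_tool --dp '[[-1, 0, 8], [0, 25, 0], [0, 25, 0], [0, 25, 0], [0, 25, 0], [0, 20, 0], [0, 15, 0], [0, 12, 0], [0, 10, 0], [0, 5, 0], [0, 0, 0], [0, 0, 0]]' --dr '[[0, 0, 0], [0, 0, 0], [0, 0, 0], [0, 0, 0], [0, 0, 0], [0, 0, 0], [0, 0, 0], [0, 0, 0], [0, 0, 0], [0, 0, 0], [0, 0, 0], [0, 0, 0]]'

```text
time_s: 5.8
tcp_pos: [0.4578, 0.2529, 0.088]
ee_rot: [0.708, -0.705, -0.031, 0.032]
force: [0.4, -0.6, 0.3]
finger_gap: 0.0598
```

Emit:
drive_tool --dp '[[0, 0, 0], [0, 0, 0], [0, 0, 0], [0, 0, 0], [0, 0, 0], [0, 0, 0], [0, 0, 0], [0, 0, 0]]' --dr '[[0, 0, 0], [0, 0, 0], [0, 0, 0], [0, 0, 0], [0, 0, 0], [0, 0, 0], [0, 0, 0], [0, 0, 0]]' --gripper -0.6 --newtons 60

```text
time_s: 6.6
tcp_pos: [0.4581, 0.2529, 0.0882]
ee_rot: [0.708, -0.705, -0.031, 0.031]
force: [0.3, 0.0, 5.3]
finger_gap: 0.0195
```

Run:
```python
from h import *
plan([0.4585,0.252,0.2],[1,0.08]);print(robot.read_state()['finger_gap'])
im,d=capture('wrist');save('w2',im[180:480])
```

```text
t 6.6 tcp [0.4581 0.2529 0.0882] x [0.996 0.088 0.   ] z [-0.088  0.996  0.005] q [ 0.36  0.42 -0.46  0.69  0.01  1.84] F [0.26 0.01 5.31]
dp tool mm [   0.3 -111.8   -0.3]
turn tool y 0.008470690963465533
0.01954107193579873
```

View pics/w2.png

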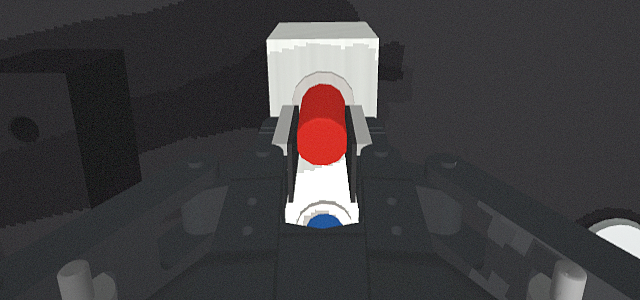

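Fingers hold the red grip; lift.

Emit:
drive_tool --dp '[[0, -3, 0], [0, -8, 0], [0, -14, 0], [0, -20, 0], [0, -25, 0], [0, -25, 0], [0, -25, 0], [0, -25, 0], [0, -10, 0], [0, 0, 0]]' --dr '[[0, 0, 0], [0, 0, 0], [0, 0, 0], [0, 0, 0], [0, 0, 0], [0, 0, 0], [0, 0, 0], [0, 0, 0], [0, 0, 0], [0, 0, 0]]'

```text
time_s: 7.65
tcp_pos: [0.4583, 0.2522, 0.2437]
ee_rot: [0.708, -0.704, -0.031, 0.031]
force: [0.4, 0.2, -3.0]
finger_gap: 0.0193
```

```bash
cat >> h.py <<'E'
def slotfit(c,st=None,zz=0.0655,show=None):
    im,d=capture(c);K,T,p=cam(c,st)
    out=None
    if show: save(show,im)
    for r in nets.masks_of('shutter',c)[:1]:
        m=r['pixels'].astype(np.uint8)
        v,u=np.nonzero(m)
        D=np.stack([(u-K[0,2])/K[0,0],-(v-K[1,2])/K[1,1],-np.ones(len(u))],-1)@T[:3,:3].T
        P=(T[:3,3]+D*((zz-T[2,3])/D[:,2])[:,None])[:,:2]
        P=P.astype(np.float32);(cx,cy),(w,h),a=cv2.minAreaRect(P)
        B=cv2.boxPoints(((cx,cy),(w,h),a));e=[B[1]-B[0],B[2]-B[1]];L=max(e,key=np.linalg.norm)
        L=L/np.linalg.norm(L);L=L if L[1]>0 else -L
        print(c,round(r['confidence'],2),'rect',round(cx,4),round(cy,4),round(w,4),round(h,4),'mean',P.mean(0).round(4),'dir',L.round(3))
    W=cloud(d,K,T)
    for r in nets.masks_of('shaker',c)[:1]:
        Q=W[r['pixels']&(W[...,2]>.064)&(W[...,2]<.078)][:,:2].astype(np.float32)
        c0=np.median(Q,0);Q=Q[np.linalg.norm(Q-c0,axis=1)<.16]
        (cx,cy),(w,h),a=cv2.minAreaRect(Q);print('  cover',round(cx,4),round(cy,4),round(w,4),round(h,4),round(a,2))
E
python3 - <<'E'
from h import *
slotfit('top');slotfit('scene')
plan([0.56,-0.09,0.26],[.45,.89]);print(robot.read_state()['finger_gap'])
E
```

```text
top 0.19 rect 0.5823 -0.385 0.0461 0.0544 mean [ 0.5827 -0.3848] dir [-0.682  0.732]
  cover 0.5878 -0.1032 0.1209 0.2704 22.64
scene 0.75 rect 0.5882 -0.1071 0.0193 0.1064 mean [ 0.5893 -0.1078] dir [-0.398  0.917]
  cover 0.5894 -0.1057 0.125 0.2709 22.64
t 7.95 tcp [0.4569 0.2516 0.2412] x [ 0.996  0.088 -0.004] z [-0.088  0.996  0.004] q [ 0.36  0.27 -0.24  1.06  0.01  1.84] F [-0.65  0.74 -1.79]
dp tool mm [  72.5  -20.6 -349.3]
turn tool y -1.014294100683624
0.019149802870040422
```

Emit:
drive_tool --dp '[[3, -3, -35], [3, -3, -35], [3, -3, -35], [3, 0, -35], [3, 0, -35], [3, 0, -35], [3, 0, -36], [3, 0, -36], [3, 0, -36], [3, 0, -35], [3, 0, -35], [0, 0, 0]]' --dr '[[0, 0, 0], [0, 0, 0], [0, 0, 0], [0, 0, 0], [0, 0, 0], [0, 0, 0], [0, 0, 0], [0, 0, 0], [0, 0, 0], [0, 0, 0], [0, 0, 0], [0, 0, 0]]'

```text
time_s: 9.15
tcp_pos: [0.5253, -0.1356, 0.2485]
ee_rot: [0.708, -0.705, -0.029, 0.03]
force: [-0.4, 1.2, -1.1]
finger_gap: 0.0196
```

Emit:
drive_tool --dp '[[0, 0, 0], [0, 0, 0], [0, 0, 0], [0, 0, 0], [0, 0, 0], [0, 0, 0], [0, 0, 0], [0, 0, 0], [0, 0, 0], [0, 0, 0], [0, 0, 0], [0, 0, 0]]' --dr '[[0, 0.12, 0], [0, 0.12, 0], [0, 0.12, 0], [0, 0.12, 0], [0, 0.12, 0], [0, 0.12, 0], [0, 0.12, 0], [0, 0.12, 0], [0, 0.12, 0], [0, 0.12, 0], [0, 0.064, 0], [0, 0, 0]]'

```text
time_s: 10.35
tcp_pos: [0.5244, -0.131, 0.2489]
ee_rot: [0.59, -0.588, 0.394, -0.39]
force: [0.4, 0.2, -1.8]
finger_gap: 0.0195
```

Run:
```python
from h import *
s=robot.read_state();slotfit('wrist',s,show='w3')
plan([0.5886,-0.105,0.2],[-.385,.923]);print(s['finger_gap'],np.linalg.norm(s['force']))
```

```text
wrist 0.68 rect 0.5888 -0.1034 0.0193 0.107 mean [ 0.5893 -0.1037] dir [-0.386  0.923]
  cover 0.5891 -0.1035 0.1204 0.271 22.81
t 10.5 tcp [ 0.5246 -0.1313  0.2492] x [ 0.386 -0.922 -0.006] z [ 0.922  0.386 -0.   ] q [-0.38  0.3  -0.18  1.1   0.    2.36] F [ 0.62  0.03 -1.84]
dp tool mm [ 0.8 49.1 69.2]
turn tool y 0.0015514288033813273
0.01949340169063895 1.8562249817142078
```

View pics/w3.png

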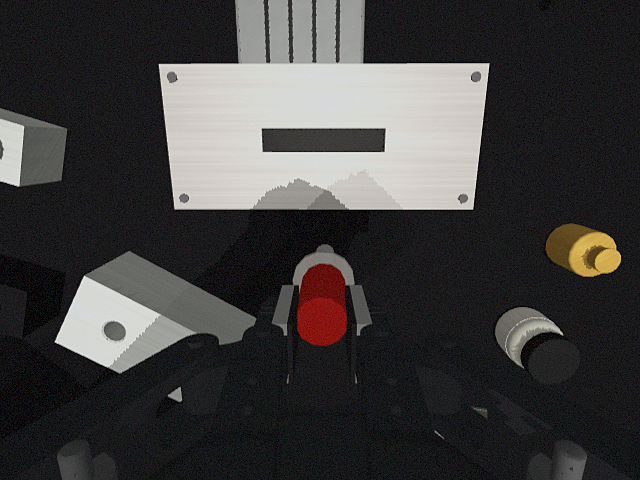

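Slot at (323,140) in the wrist view, matching the cover centre within 1 mm; the pin is upright in the grip. Checking the pin's offset in the hand with the same picture type.

Run:
```python
from h import *
s=robot.read_state();im,d=capture('wrist');K,T,p=cam('wrist',s);M=np.array(p['mount'])
C=cloud(d,K,M)*1000
red=(im[...,0]>90)&(im[...,1]<40)&(im[...,2]<40)&(d>0)
Q=C[red];y=Q[:,1];print(len(Q),np.percentile(y,[1,20,50,90]).round(1))
t=Q[y<np.percentile(y,5)+3];print('top mm',t.min(0).round(1),t.max(0).round(1))
# collar and tip
sel=(abs(C[...,0])<20)&(C[...,1]>12)&(C[...,1]<100)&(abs(C[...,2])<25)&~red&(d>0)
for a in range(12,96,6):
    q=C[sel&(C[...,1]>=a)&(C[...,1]<a+6)]
    if len(q)>3: print(a,len(q),q.min(0).round(1),q.max(0).round(1))
plan([0.589,-0.1036,0.170],[-.386,.922])
```

```text
3332 [-17.  -16.  -15.1  12.7]
top mm [-10.2 -17.8 -11.5] [  9.2 -13.6  10.3]
12 10 [-10.2  12.3   2.6] [-9.2 17.2  4.2]
18 14 [-10.1  18.6   1.2] [10.9 23.6  8.5]
24 980 [-15.6  24.1  -7.6] [16.1 30.  14.6]
30 39 [-13.6  30.1   6.3] [14.  32.7 14.4]
60 8 [-0.8 64.3  4.4] [ 3.4 66.   4.8]
66 29 [-2.1 67.2  2.7] [ 5.4 71.7  4.8]
72 48 [-4.  72.   1.1] [ 6.8 78.   5. ]
78 8 [-4.1 78.2  0.9] [ 4.3 80.4  4.8]
t 10.55 tcp [ 0.5247 -0.1314  0.2493] x [ 0.386 -0.922 -0.006] z [ 0.922  0.386 -0.   ] q [-0.38  0.3  -0.18  1.1   0.    2.36] F [-0.26  0.4  -0.53]
dp tool mm [-0.4 79.3 70.1]
turn tool y -6.943132381564965e-05
```

Pin centred within 1 mm, tip 82 mm below TCP. Going over the +y end of the slot.

Emit:
drive_tool --dp '[[-11, 0, 18], [-11, 0, 18], [-11, 0, 18], [-11, 0, 17], [0, 20, 0], [0, 20, 0], [0, 18, 0], [0, 14, 0], [0, 7, 0], [0, 0, 0], [0, 0, 0]]' --dr '[[0, 0, 0], [0, 0, 0], [0, 0, 0], [0, 0, 0], [0, 0, 0], [0, 0, 0], [0, 0, 0], [0, 0, 0], [0, 0, 0], [0, 0, 0], [0, 0, 0]]'

```text
time_s: 11.65
tcp_pos: [0.5736, -0.0634, 0.1713]
ee_rot: [0.59, -0.587, 0.393, -0.391]
force: [-0.5, -0.1, -0.6]
finger_gap: 0.0193
```

Run:
```python
from h import *
c=np.array([0.589,-0.1036]);yd=np.array([-.386,.922])
plan([*(c+.043*yd+.0007*np.array([.922,.386])),0.123],[-.386,.922])
s=robot.read_state();im,d=capture('wrist');save('w4',im[60:400,120:520])
```

```text
t 11.65 tcp [ 0.5736 -0.0634  0.1713] x [ 0.385 -0.923 -0.005] z [0.923 0.385 0.001] q [-0.24  0.42 -0.21  0.95  0.    2.51] F [-0.49 -0.05 -0.58]
dp tool mm [ 0.2 48.3 -0.7]
turn tool y -0.0010896426524169556
```

View pics/w4.png

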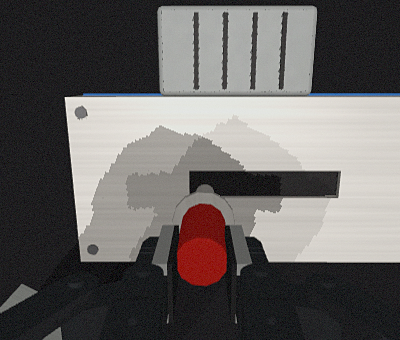

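The tip is over the left (+y) end of the slot, inside its width. Descending gently.

Emit:
drive_tool --dp '[[0, 6, -0.7], [0, 6, 0], [0, 3, 0], [0, 3, 0], [0, 2, 0], [0, 2, 0], [0, 2, 0], [0, 2, 0], [0, 2, 0], [0, 2, 0], [0, 2, 0], [0, 0, 0]]' --dr '[[0, 0, 0], [0, 0, 0], [0, 0, 0], [0, 0, 0], [0, 0, 0], [0, 0, 0], [0, 0, 0], [0, 0, 0], [0, 0, 0], [0, 0, 0], [0, 0, 0], [0, 0, 0]]'

```text
time_s: 12.9
tcp_pos: [0.5722, -0.0635, 0.1384]
ee_rot: [0.589, -0.587, 0.394, -0.39]
force: [-0.7, -0.6, -1.1]
finger_gap: 0.0194
```

Emit:
drive_tool --dp '[[0, 3, 0], [0, 3, 0], [0, 3, 0], [0, 2, 0], [0, 2, 0], [0, 1, 0], [0, 0, 0]]' --dr '[[0, 0, 0], [0, 0, 0], [0, 0, 0], [0, 0, 0], [0, 0, 0], [0, 0, 0], [0, 0, 0]]'

```text
time_s: 13.6
tcp_pos: [0.5724, -0.0634, 0.1245]
ee_rot: [0.589, -0.587, 0.394, -0.39]
force: [-0.3, 0.1, -1.3]
finger_gap: 0.0193
```

Emit:
drive_tool --dp '[[0, 1, 0], [0, 0.5, 0], [0, 0.5, 0], [0, 0.5, 0], [0, 0.5, 0], [0, 0, 0]]' --dr '[[0, 0, 0], [0, 0, 0], [0, 0, 0], [0, 0, 0], [0, 0, 0], [0, 0, 0]]'

```text
time_s: 14.2
tcp_pos: [0.5725, -0.0634, 0.1217]
ee_rot: [0.589, -0.587, 0.394, -0.391]
force: [-0.4, -0.4, -0.9]
finger_gap: 0.0193
```

Emit:
drive_tool --dp '[[0, 0.5, 0], [0, 0.5, 0], [0, 0.5, 0], [0, 0, 0]]' --dr '[[0, 0, 0], [0, 0, 0], [0, 0, 0], [0, 0, 0]]'

```text
time_s: 14.6
tcp_pos: [0.5725, -0.0634, 0.1202]
ee_rot: [0.589, -0.587, 0.394, -0.391]
force: [-0.2, -0.3, -0.3]
finger_gap: 0.0195
```

Emit:
drive_tool --dp '[[0, 0.5, 0], [0, 0.5, 0], [0, 0, 0]]' --dr '[[0, 0, 0], [0, 0, 0], [0, 0, 0]]'

```text
time_s: 14.9
tcp_pos: [0.573, -0.0634, 0.1199]
ee_rot: [0.59, -0.587, 0.393, -0.391]
force: [-1.0, 0.6, 3.1]
finger_gap: 0.0192
```

Contact with the carriage at the expected height (TCP 0.120). Slight extra press, then slide.

Emit:
drive_tool --dp '[[0, 0.4, 0], [0, 0, 0], [0, 0, 0]]' --dr '[[0, 0, 0], [0, 0, 0], [0, 0, 0]]'

```text
time_s: 15.2
tcp_pos: [0.5732, -0.0634, 0.1198]
ee_rot: [0.59, -0.587, 0.393, -0.391]
force: [-0.5, 0.4, 6.4]
finger_gap: 0.0193
```

Emit:
drive_tool --dp '[[0.5, 0, 0], [1, 0, 0], [1, 0, 0], [1, 0, 0], [1, 0, 0], [1, 0, 0], [0, 0, 0]]' --dr '[[0, 0, 0], [0, 0, 0], [0, 0, 0], [0, 0, 0], [0, 0, 0], [0, 0, 0], [0, 0, 0]]'

```text
time_s: 15.9
tcp_pos: [0.5742, -0.0661, 0.1195]
ee_rot: [0.591, -0.586, 0.394, -0.389]
force: [-2.3, 6.1, 8.7]
finger_gap: 0.0193
```

Emit:
drive_tool --dp '[[1, -0.4, 0], [1, 0, 0], [1, 0, 0], [1, 0, 0], [1, 0, 0], [1, 0, 0], [0, 0, 0]]' --dr '[[0, 0, 0], [0, 0, 0], [0, 0, 0], [0, 0, 0], [0, 0, 0], [0, 0, 0], [0, 0, 0]]'

```text
time_s: 16.6
tcp_pos: [0.5761, -0.0726, 0.1188]
ee_rot: [0.59, -0.587, 0.395, -0.389]
force: [-2.3, 5.4, 1.9]
finger_gap: 0.0194
```

Height dropped and lateral force stays: possibly the hole. Probe downward.

Emit:
drive_tool --dp '[[-1, 0, 0], [0, 0.5, 0], [0, 0.5, 0], [0, 0, 0]]' --dr '[[0, 0, 0], [0, 0, 0], [0, 0, 0], [0, 0, 0]]'

```text
time_s: 17.0
tcp_pos: [0.5765, -0.072, 0.1186]
ee_rot: [0.59, -0.587, 0.394, -0.39]
force: [-3.3, 5.3, 5.5]
finger_gap: 0.0193
```

Emit:
drive_tool --dp '[[-1, 0, 0], [-1, 0, 0], [-0.5, 0, 0], [0, 0, 0], [0, 0, 0]]' --dr '[[0, 0, 0], [0, 0, 0], [0, 0, 0], [0, 0, 0], [0, 0, 0]]'

```text
time_s: 17.5
tcp_pos: [0.5759, -0.071, 0.1184]
ee_rot: [0.589, -0.587, 0.393, -0.391]
force: [-0.9, 2.6, 3.3]
finger_gap: 0.0193
```

```bash
cat >> h.py <<'E'
def st():
    s=robot.read_state();R=Rq(s['ee_rot']);d=s['tcp_pos'][:2]-np.array([.589,-.1036])
    print('t',round(s['time_s'],2),'slot x,y mm',(1000*np.array([d@[.922,.386],d@[-.386,.922]])).round(1),'z',(1000*s['tcp_pos'][2]).round(2),'F tool',(R.T@s['force']).round(1),'appr',R[:,1].round(3),'M tool',(R.T@s['moment']).round(2))
E
python3 -c "
from h import *
st()"
```

```text
t 17.5 slot x,y mm [ 0.5 35.2] z 118.4 F tool [-2.8 -3.3  0.1] appr [-0.001  0.005 -1.   ] M tool [-0.09  0.01  0.87]
```

Emit:
drive_tool --dp '[[-0.5, 0, 0], [-0.5, 0, 0], [0, 0.5, 0], [0, 0.5, 0], [0, 0, 0], [0, 0, 0]]' --dr '[[0, 0, 0], [0, 0, 0], [0, 0, 0], [0, 0, 0], [0, 0, 0], [0, 0, 0]]'

```text
time_s: 18.1
tcp_pos: [0.5754, -0.07, 0.1173]
ee_rot: [0.589, -0.587, 0.393, -0.391]
force: [-0.4, 1.6, 2.4]
finger_gap: 0.0196
```

```bash
python3 -c "
from h import *
st()"
```

```text
t 18.1 slot x,y mm [ 0.4 36.2] z 117.29 F tool [-1.6 -2.4  0.3] appr [-0.001  0.005 -1.   ] M tool [ 0.07 -0.02  0.38]
```

It is dropping in: z follows with little force. Continue down.

Emit:
drive_tool --dp '[[-0.5, 0.5, 0], [0, 0.5, 0], [0, 0.5, 0], [0, 0.5, 0], [0, 0.5, 0], [0, 0.5, 0], [0, 0, 0]]' --dr '[[0, 0, 0], [0, 0, 0], [0, 0, 0], [0, 0, 0], [0, 0, 0], [0, 0, 0], [0, 0, 0]]'

```text
time_s: 18.8
tcp_pos: [0.5748, -0.0693, 0.114]
ee_rot: [0.589, -0.587, 0.394, -0.391]
force: [-0.3, 0.1, -2.1]
finger_gap: 0.0194
```

```bash
python3 -c "
from h import *
st()"
```

```text
t 18.8 slot x,y mm [ 0.2 37. ] z 114.02 F tool [-0.2  2.1 -0.3] appr [-0.002  0.005 -1.   ] M tool [0.02 0.01 0.26]
```

In the hole at slot y ≈ 37 mm, no force. Lowering towards home (TCP about 0.102).

Emit:
drive_tool --dp '[[0, 1, 0], [0, 1, 0], [0, 1, 0], [0, 1, 0], [0, 1, 0], [0, 0, 0]]' --dr '[[0, 0, 0], [0, 0, 0], [0, 0, 0], [0, 0, 0], [0, 0, 0], [0, 0, 0]]'

```text
time_s: 19.4
tcp_pos: [0.5749, -0.0693, 0.1091]
ee_rot: [0.589, -0.587, 0.394, -0.391]
force: [0.1, 0.5, -2.6]
finger_gap: 0.0196
```

Emit:
drive_tool --dp '[[0, 1, 0], [0, 1, 0], [0, 1, 0], [0, 1, 0], [0, 1, 0], [0, 0, 0]]' --dr '[[0, 0, 0], [0, 0, 0], [0, 0, 0], [0, 0, 0], [0, 0, 0], [0, 0, 0]]'

```text
time_s: 20.0
tcp_pos: [0.5749, -0.0693, 0.104]
ee_rot: [0.589, -0.587, 0.394, -0.391]
force: [-0.7, 0.3, -1.6]
finger_gap: 0.0193
```

Emit:
drive_tool --dp '[[0, 0.5, 0], [0, 0.5, 0], [0, 0.5, 0], [0, 0.5, 0], [0, 0, 0]]' --dr '[[0, 0, 0], [0, 0, 0], [0, 0, 0], [0, 0, 0], [0, 0, 0]]'

```text
time_s: 20.5
tcp_pos: [0.575, -0.0693, 0.1022]
ee_rot: [0.59, -0.587, 0.394, -0.391]
force: [-0.6, 0.4, -2.7]
finger_gap: 0.019
```

Emit:
drive_tool --dp '[[0, 0.5, 0], [0, 0.5, 0], [0, 0, 0], [0, 0, 0]]' --dr '[[0, 0, 0], [0, 0, 0], [0, 0, 0], [0, 0, 0]]'

```text
time_s: 20.9
tcp_pos: [0.5751, -0.0693, 0.102]
ee_rot: [0.59, -0.587, 0.393, -0.391]
force: [-1.8, 1.5, 4.3]
finger_gap: 0.0193
```

Collar on the cover at TCP 0.102, about 5 N. Release and look.

Emit:
drive_tool --dp '[[0, 0, 0], [0, 0, 0], [0, 0, 0], [0, 0, 0], [0, 0, 0], [0, 0, 0]]' --dr '[[0, 0, 0], [0, 0, 0], [0, 0, 0], [0, 0, 0], [0, 0, 0], [0, 0, 0]]' --gripper 0.3

```text
time_s: 21.5
tcp_pos: [0.575, -0.0693, 0.1011]
ee_rot: [0.589, -0.587, 0.394, -0.391]
force: [0.3, -0.4, -0.4]
finger_gap: 0.0552
```

Emit:
drive_tool --dp '[[0, -5, 0], [0, -10, 0], [0, -20, 0], [0, -25, 0], [0, -30, 0], [0, -30, 0], [0, -20, 0], [0, 0, -20], [0, 0, -30], [0, 0, -20], [0, 0, 0], [0, 0, 0]]' --dr '[[0, 0, 0], [0, 0, 0], [0, 0, 0], [0, 0, 0], [0, 0, 0], [0, 0, 0], [0, 0, 0], [0, 0, 0], [0, 0, 0], [0, 0, 0], [0, 0, 0], [0, 0, 0]]'

```text
time_s: 22.7
tcp_pos: [0.5112, -0.0971, 0.2422]
ee_rot: [0.59, -0.587, 0.393, -0.391]
force: [0.9, -0.5, -1.1]
finger_gap: 0.0555
```

Run:
```python
from h import *
s=robot.read_state();im,d=capture('wrist');save('w5',im);K,T,p=cam('wrist',s);W=cloud(d,K,T)
q=W[(im[...,0]>90)&(im[...,1]<50)&(im[...,2]<50)&(W[...,2]>.108)&(W[...,2]<.13)]
print('top centre',((q.max(0)+q.min(0))/2).round(4),'z',np.median(q[:,2]).round(4));st()
im,d=capture('scene');K,T,p=cam('scene');W=cloud(d,K,T)
for l in ['plug','beaker','weight','jar']:
    for r in nets.masks_of(l,'scene')[:1]: print(l,np.median(W[r['pixels']&(d>0)],0).round(3))
```

```text
top centre [ 0.5738 -0.0697  0.1171] z 0.1174
t 22.75 slot x,y mm [-68.8  36. ] z 242.03 F tool [-0.3  0.6 -0.3] appr [ 0.     0.005 -1.   ] M tool [-0.02 -0.04 -0.04]
plug [0.474 0.176 0.082]
beaker [0.68  0.124 0.05 ]
weight [ 0.6   -0.39   0.041]
jar [ 0.491 -0.392  0.051]
```

View pics/w5.png

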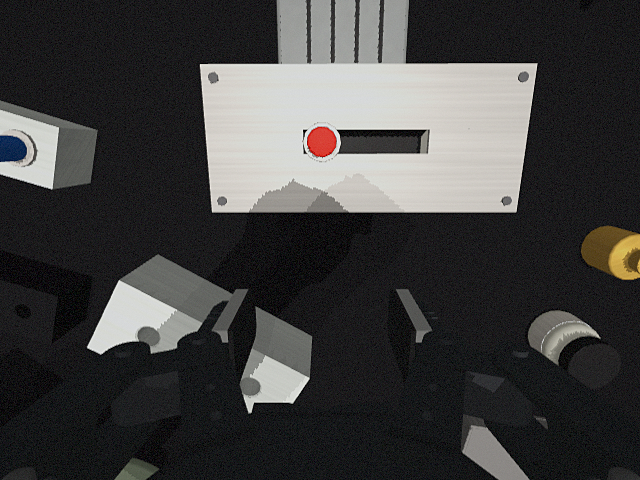

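The pin stands upright at (322,142) with its collar on the cover. Its grip top is at z 0.117 (118 expected when home), and the bystanders are unmoved. Handing in.

```bash
python3 -c "
from h import *
print(order.finish_job())"
```

```text
the job is handed in; nothing more can be done
None
```

The red pin is seated in the carriage hole and released. I handed the job in at about 23 s; no verdict was reported. I put the tip through the +y end of the slot, touched the carriage at the expected height, and slid along. The hole was about 37 mm from the slot's middle, and from there the pin went down freely until its collar rested on the cover.

- **Seating:** the top of the grip measured z = 0.117 m against 0.118 m expected when home. In the last picture the pin is upright on the slot's centre line, and the gripper is well clear.
- **Force:** the wrist readings during contact came to at most about 11 N, against the 30 N limit. These were read at the end of each move, so a brief peak in between would not show.
- **Other objects:** the plug, beaker, weight and jar all measured within about 3 mm of where they started.
- **Disagreements:** in one later top-camera picture the shutter detection was wrong (low confidence), so I dropped it; the wrist, scene and cover fits agreed to about 4 mm. The finger opening read 19.5 mm on the 22 mm grip, but this caused no trouble.

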